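# Clock a bearing cover against the spring pin of its measuring fixture and clamp it

## Robot

A 6-joint arm with a two-finger parallel gripper is mounted at the origin on a cart in front of the work surface, level with it; the furniture and walls round the work are solid. World frame = base frame: x ahead of the robot, y to its left, z up, the work surface at z = 0. Lengths are in m, angles in rad, forces in N, time in s.
With the tool pointing down it reaches from about 0.3 to 0.95 m from the base axis. Payload 3.1 kg.
Tool frame: the origin (TCP) lies on the centre line of the jaws, within the pads' length; the fingertips stand 22 mm ahead of it and the grasp point (between the pads) lies 3 mm ahead of it; z points along the fingers, y is the direction in which the jaws open and shut (so a half turn about z gives the same grasp; the last joint's range is limited). The gripper opens to 85 mm and grips with 20 to 120 N. Pads are 22 mm wide; open, the fingers measure 114 mm over their backs; the gripper's body (76 mm by 85 mm) begins 54 mm behind the grasp point. The pads swing forward as they close: fully open they stand 13 mm farther back than shut.
Start: joints at [-0.07, 0.308, 1.634, -0, 1.2, -0.07], TCP at [0.625, -0, 0.22] pointing down, gripper open.
Joint ranges: [-3.06, 3.06], [-0.79, 1.96], [0.05, 2.63], [-1.19, 4.34], [0.05, 2.64], [-2.94, 2.94]. Speed limits (rad/s): [2.79, 2.79, 3.14, 3.14, 3.14, 3.14].

## Interface

Orientations are given as [roll, pitch, yaw] about the fixed x, y, z axes, in that order (R = Rz(yaw) Ry(pitch) Rx(roll)).
In Python, from cell import * gives the robot as it stands.
- The arm moves only by the tool jog_arm, never from a script. Its argument "targets" is a list of rows, each a list of 6 numbers: the shift along the tool's x, y, z each as a share of 500 mm, from -1 to 1, then the turn, a rotation vector about the tool's x, y, z each as a share of 45 degrees, from -1 to 1. In form: [[tx, ty, tz, ax, ay, az], ...]. A call has exactly 5 rows; each row is the pose to reach, as a shift and turn from the pose commanded when the call began, along the tool's axes at that moment; what a row does not reach only later rows make up. A row lasts 1/12 s, in which the tool goes at most 41.7 mm and 7.16 degrees, less where a joint would pass 70% of its speed; a pose out of reach is approached as far as the arm can. A call with a number of a shift or a turn outside -1 to 1 is refused whole. A call with a gripper value outside its range is refused whole. "grip" is the gripper's target within -1 to 1 (fully open at 1, half-way at 0, shut at -1), set as the call begins (left out, the last holds). The fingers move at their own pace and stop on an object; the grip force is fixed at half the most. Time passes only in rows, so rows that repeat a pose let the fingers close, or fill a call up. It gives the time, the measured TCP pose, the force and the opening at its end, in the units of the state.
- state(): the state, without advancing time (a new reading comes with each control period).
- grab_frame(name): name is "scene" or "top"; returns (picture, depth): 480x640x3 uint8, red, green, blue; 480x640 float32, m along the optical axis (not along the pixel's ray), 0 where there is no reading.
- calibration(name): a dict with "mtx" (3x3 intrinsics, pixels), "dist" ([k1, k2, p1, p2, k3] as OpenCV has them; the pictures are not rectified), "R" (3x3) and "t" (3): a world point X has camera coordinates R X + t. Camera axes: x right, y down, z forward; pixel columns grow to the right and rows downward; lengths in m; the calibration is good to about 2 mm. A picture is of the moment at which its call begins. calibration takes no time and is no camera call.
- finish_job(): hands the job in, once; it reports no verdict.
Trained networks look in the newest picture that a camera, given by its name, has taken for a name from the list of things; names that differ only in an ending like _2 or _b are one class to them, and where a whole thing is asked for, a point or a joint stands for the part that bears it (a point fixed in the world has none). Each returns a list of dicts, best first, with "p" (0 to 1); they miss things now and then, are a little off and sometimes report something else, mostly with a low value. They report only what shows in the picture. A call takes as long as a camera call.
- find_in(thing, camera): "rect" ([left, top, right, bottom] in pixels, round what is visible of it).
- landmark_of(thing, camera): "xy" ([column, row] in pixels: a listed point, or the origin of a listed thing).
The state is a dict: "time_s": time; "joint_pos": joint angles; "qvel": joint speeds; "tau": joint torques, N m; "tool_pos": TCP position; "tool_rot": TCP orientation; "contact_force": force on the tool from outside, world axes, zero at the start; "moment": the same for the moment, N m; "width": opening from 0.0 (shut) to 1.0 (fully open).
Only numpy, scipy, OpenCV 4.12 (cv2) and the standard library are available. Lean on these libraries where they do the work, as an engineer would, in place of code of your own. Each camera call takes 0.05 s, during which the arm holds its last target. There are 200 camera calls.

## Task

Get the three-eared bearing cover ready for measuring: push one of its ears round, counter-clockwise as seen from above, until the fixture's spring pin drops into the notch, go on until the side of the notch bears on the pin, and lean on it there for a moment with a push of about 10 N on the ear (much less leaves it loose, and more than 20 N on the pin bends it). Then swing the green clamp arm by its knob right over, until its spring pad presses on the middle of the cover. Leave the cover bearing on the pin, and do not disturb the slide frame, the specimen cup and the hand tool lying about.

Things in the scene. Friction and masses are not known exactly. Their poses are not given: they have to be found in the camera images.
- fixture: clocking fixture, fixed to the desk: black plate 190 x 204 mm, top 15 mm above the desk. Origin on the axis of its centring spigot, at desk level, z up. The grey plunger housing stands 0.873 rad counter-clockwise from the fixture's +x: block 67 to 99 mm from the axis, 26 mm wide (foot 40 mm), 47 mm high, pin at height 37 mm. Clamp post at x 15, y -84 mm
- seat_center (a point): point on the spigot's axis, 19 mm above the desk, at the level of the six seat pads on which the cover's underside lies; the cover turns about this axis
- cover: bright metal bearing cover, 0.35 to 0.65 kg, loose on the spigot with 1 mm of play. Origin: centre of its underside, z up. Flange of radius 41 mm, 0 to 11 mm high, with three ears; above it a round register of radius 38 mm, 11 to 25 mm high, on which the pin rides; boss with sloping edge, flat top of radius 17 mm at 29 mm. Turning it takes 2 to 8 N on an ear, about 2 N once the pin is in, more as the notch bears on the pin
- notch_mouth (a point): middle of the mouth of the notch in the register, 38 mm from the cover's axis in the direction of the cover's +x; the notch is 14 mm wide, 11 mm deep, as high as the register and blackened inside. At the start it is 0.6 to 1.6 rad clockwise of the pin
- ear1 (a point): centre of the round end of ear 1, 53 mm from the axis, 60 deg counter-clockwise of the notch. Each ear is 20 mm wide with straight sides parallel to its radius, reaches 63 mm from the axis and is 0 to 11 mm above the cover's underside
- ear2 (a point): the same of ear 2, opposite the notch (180 deg). Leaning on an ear 55 to 60 mm from the axis, 2 to 6 N are lost to friction on seat and spigot and the pin feels about 1.6 times the rest
- ear3 (a point): the same of ear 3, 300 deg counter-clockwise of the notch
- plunger: spring pin, steel, 8 mm in diameter, round nose, red knob behind the housing. Origin: tip of the nose; x points outward along the pin. Its spring (3 to 6 N) pushes it towards the spigot's axis; it rides on the register 7 to 9 mm short of home and springs home by itself when the notch comes past. It cannot move sideways; over 20 N from the cover bends it
- pin_home (a point): point of the fixture, 29 mm from the spigot's axis, where the tip of the pin is when it is fully home in the notch
- pin_flank (a point): point on the side of the pin that the notch must bear on (clockwise side seen from above), 4 mm from the pin's axis and 6 mm behind its tip
- notch_flank (a point): point on the side wall of the notch (the one at y = -7 mm of the cover), 35 mm from the cover's axis; with the pin home the notch has about 6 mm of play, and when this side bears on the pin this point and pin_flank coincide in plan to about 1 mm
- clamp (a joint): swing of the green clamp arm about its vertical post: 0 rad with the pad over the middle of the cover (against its stop), growing as the arm is swung away clockwise seen from above, up to 1.45 rad; starts at 1.05 to 1.4 rad, stays where it is left. Takes about 1 N at the knob, up to 5 N while the pad climbs on the boss
- clamp_pivot (a point): point on the axis of the clamp post, 64 mm above the desk
- clamp_knob (a point): centre of the black upright knob of the clamp arm (radius 9 mm, from 77 to 98 mm above the desk on a thinner stem), 112 mm from the pivot axis; the arm's top is 70 mm above the desk
- clamp_pad: sprung round black pad under the clamp arm, radius 10 mm, 85 mm from the pivot axis; origin: its lowest point, 46 mm above the desk when free; pressed up 2 mm when it stands on the cover's boss (48 mm above the desk), with about 4 N
- slide_frame: bystander: flat white slide frame 105 x 60 x 8 mm, origin at the centre of its underside
- specimen_cup: bystander: white open specimen cup, diameter 73 mm, 41 mm high, origin at the centre of its underside
- grip_tool: bystander: black and green hand tool, 36 x 135 x 37 mm, long along its y, origin at its underside

How it is judged:
By the outcome, as a careful person would: the job done as asked, in the order asked, and still so for the second after the job is handed in, with the robot touching nothing.
It also fails if it takes over 70 s, if anything falls off the work surface, if the arm or the gripper's body presses on something with over 40 N, if the wrist force passes 120 N, or if a joint passes its speed limit or range.

## Working session

There is one attempt and no reset: what is moved stays moved. The work goes in short steps, Python scripts to look and compute and a tool call to move; the robot and the scene stay as the last step left them, time stands still between calls to the robot, and variables do not carry over. Pictures are saved under pics/ and viewed, about 8 in all and at most 12, crops included, and the job is handed in when it is done.

Besides the shell and the picture viewer there is one more tool, called by a JSON object that holds its "name" and its "arguments", one argument or row to a line. jog_arm: Moves the arm, as the interface text tells. Shift numbers are shares of 500 mm and turn numbers shares of 45 degrees, none past 1 either way. Its arguments: {"type":"object","properties":{"targets":{"type":"array"},"grip":{"type":"number"}},"required":["targets"]}

```bash
ls; mkdir -p pics
cat > h.py <<'E'
from cell import *
import numpy as np, cv2, json
def pix2w(cam,xy,z=None,depth=None):
    c=calibration(cam);K=np.array(c["mtx"],float);D=np.array(c["dist"],float);R=np.array(c["R"]);t=np.array(c["t"])
    n=cv2.undistortPoints(np.array([[xy]],float),K,D)[0,0]
    ray=R.T@np.array([n[0],n[1],1.]);o=-R.T@t
    s=(z-o[2])/ray[2] if z is not None else depth
    return o+s*ray
def w2pix(cam,P):
    c=calibration(cam);R=np.array(c["R"]);r,_=cv2.Rodrigues(R)
    return cv2.projectPoints(np.array(P,float).reshape(-1,3),r,np.array(c["t"],float),np.array(c["mtx"],float),np.array(c["dist"],float))[0][:,0]
E
python3 - <<'E'
from h import *
for n in("scene","top"):
    p,d=grab_frame(n);cv2.imwrite(f"pics/{n}0.png",p[:,:,::-1]);np.save(f"{n}_d.npy",d)
    c=calibration(n);print(n,(-np.array(c["R"]).T@np.array(c["t"])).round(3))
zs=dict(fixture=0,seat_center=.019,cover=.019,notch_mouth=.044,ear1=.03,ear2=.03,ear3=.03,plunger=.037,pin_home=.037,clamp_pivot=.064,clamp_knob=.098,clamp_pad=.046,slide_frame=0,specimen_cup=0,grip_tool=0)
for k,z in zs.items():
  for n in("scene","top"):
    r=landmark_of(k,n)
    print(k,n,[(np.round(a["xy"],1).tolist(),round(a["p"],2),pix2w(n,a["xy"],z).round(4).tolist()[:2]) for a in r[:2]])
s=state();print(s)
E
```

```text
pics
scene [-0.038  1.105  0.544]
top [0.274 0.206 1.271]
fixture scene [([310.4, 274.4], 0.75, [0.5579, 0.2198])]
fixture top [([304.8, 238.3], 0.9, [0.5583, 0.2219])]
seat_center scene [([312.5, 268.1], 0.89, [0.5495, 0.2243])]
seat_center top []
cover scene [([312.3, 268.8], 0.9, [0.548, 0.2272]), ([329.7, 229.6], 0.4, [0.6312, 0.0257])]
cover top [([303.6, 237.2], 0.85, [0.5565, 0.2243])]
notch_mouth scene [([302.0, 253.6], 0.75, [0.578, 0.2211]), ([319.3, 339.8], 0.17, [0.3716, 0.4722])]
notch_mouth top [([310.4, 219.9], 0.91, [0.5885, 0.2095])]
ear1 scene [([287.4, 264.0], 0.96, [0.5915, 0.2553]), ([328.5, 269.7], 0.84, [0.5058, 0.231])]
ear1 top [([330.4, 233.4], 0.62, [0.5622, 0.1669]), ([288.8, 219.1], 0.56, [0.594, 0.2559])]
ear2 scene [([287.4, 264.0], 0.96, [0.5915, 0.2553]), ([328.5, 269.7], 0.84, [0.5058, 0.231])]
ear2 top [([330.4, 233.4], 0.62, [0.5622, 0.1669]), ([288.8, 219.1], 0.56, [0.594, 0.2559])]
ear3 scene [([287.4, 264.0], 0.96, [0.5915, 0.2553]), ([328.5, 269.7], 0.84, [0.5058, 0.231])]
ear3 top [([330.4, 233.4], 0.62, [0.5622, 0.1669]), ([288.8, 219.1], 0.5
[... 1126 characters left out ...]
5, 345.1], 0.7, [0.3275, 0.2419])]
{'time_s': 1.6, 'joint_pos': array([-6.97105583e-02,  3.08105855e-01,  1.63377882e+00, -6.37368084e-06,
        1.19971395e+00, -6.97000003e-02]), 'qvel': array([ 0.0006713 ,  0.00153564,  0.0003894 ,  0.0009882 , -0.00053695,
        0.00029744]), 'tau': array([ 2.62113927e-04, -4.15272725e+01, -2.77069098e+01,  1.70699474e-05,
        9.13620570e-04, -3.02779301e-05]), 'tool_pos': array([ 6.25011985e-01, -3.66972639e-05,  2.19678479e-01]), 'tool_rot': array([-3.14158628e+00,  5.50919178e-06,  1.57078808e+00]), 'contact_force': array([-0.3634724 ,  0.22997563, -0.02314421]), 'moment': array([0.03798466, 0.02001507, 0.00199654]), 'width': 0.997484158098891}
```

View crop.

Run:
```python
from h import *
a=cv2.imread("pics/top0.png")[140:300,230:430];b=cv2.imread("pics/scene0.png")[180:330,230:430]
cv2.imwrite("pics/t1.png",cv2.resize(a,None,fx=4,fy=4,interpolation=cv2.INTER_CUBIC)[:600]);cv2.imwrite("pics/s1.png",cv2.resize(b,None,fx=4,fy=4,interpolation=cv2.INTER_CUBIC))
```

```text
(no output)
```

View pics/t1.png

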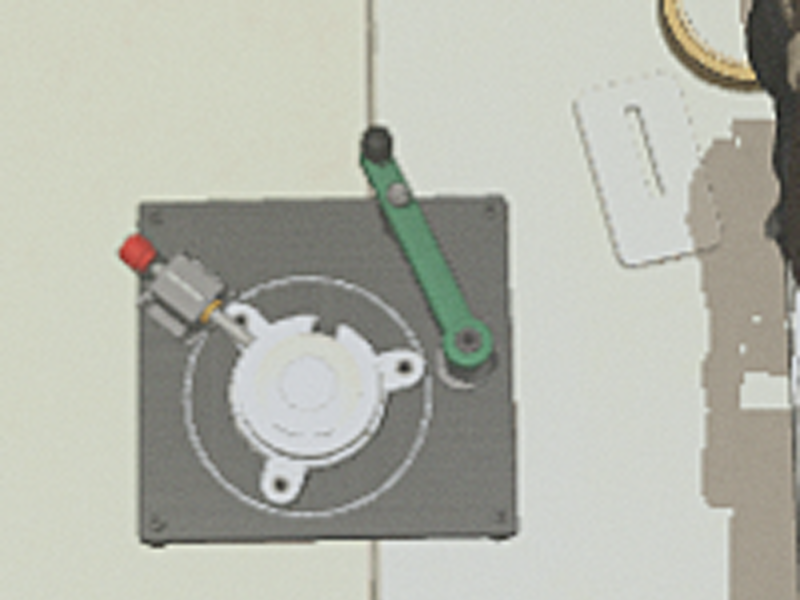

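View pics/s1.png

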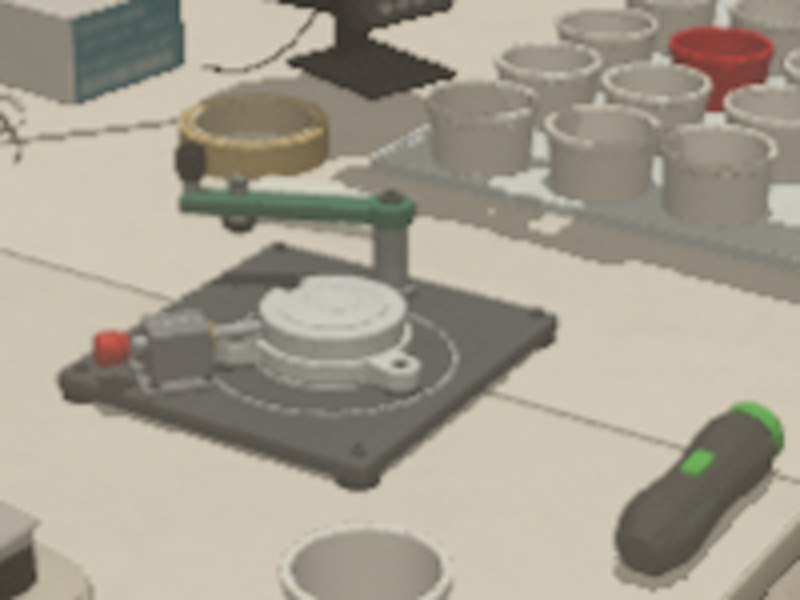

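Run:
```python
from h import *
def f(u,v,z): return pix2w("top",(u/4+230-.375,v/4+140-.375),z)
C=[f(*p,.015) for p in((140,203),(505,197),(517,535),(140,540))]
for c in C:print(c.round(4))
print("mean",np.mean(C,0).round(4), "lens",[np.linalg.norm(C[i]-C[i-1]).round(4) for i in range(4)])
o=f(308,384,.048);print("boss",o.round(4))
for n,p in dict(e1=(241,320,.03),e3=(404,367,.03),e2=(281,486,.03),knob=(377,137,.098),piv=(468,340,.070),notch=(326,325,.044),hous=(190,280,.047)).items():
    q=f(*p);d=q-o;print(n,q.round(4),"r",np.hypot(d[0],d[1]).round(4),"ang",np.arctan2(d[1],d[0]).round(3))
k=f(377,137,.098);p=f(468,340,.07);print("arm",np.hypot(*(k-p)[:2]))
```

```text
[0.6633 0.31   0.015 ]
[0.666  0.1093 0.015 ]
[0.4779 0.1065 0.015 ]
[0.4759 0.3076 0.015 ]
mean [0.5708 0.2083 0.015 ] lens [np.float64(0.1874), np.float64(0.2007), np.float64(0.1881), np.float64(0.2011)]
boss [0.5534 0.2175 0.048 ]
e1 [0.5928 0.2536 0.03  ] r 0.0535 ang 0.74
e3 [0.5666 0.1663 0.03  ] r 0.0529 ang -1.318
e2 [0.5022 0.2321 0.03  ] r 0.0532 ang 2.865
knob [0.6726 0.1812 0.098 ] r 0.1247 ang -0.295
piv [0.5714 0.1343 0.07  ] r 0.0852 ang -1.357
notch [0.5863 0.2079 0.044 ] r 0.0343 ang -0.282
hous [0.6105 0.2801 0.047 ] r 0.0848 ang 0.831
arm 0.11155018100482367
```

{"name": "jog_arm", "arguments": {
  "targets": [
    [0.07,-0.032,0,0,0,0.07],
    [0.14,-0.064,0,0,0,0.14],
    [0.21,-0.096,0,0,0,0.21],
    [0.28,-0.128,0,0,0,0.28],
    [0.35,-0.16,0,0,0,0.356]
  ],
  "grip": -1
}}

```text
time_s: 2.02
tool_pos: [0.5442, 0.1763, 0.2198]
tool_rot: [3.141, -0.0, 1.288]
contact_force: [0.2, -0.2, 0.2]
width: 0.297
```

```bash
cat >> h.py <<'E'
from scipy.spatial.transform import Rotation as Ro
AX=np.array([.5535,.2175])
def plan(P,yaw):
    "shares from the measured pose to world P, tool down, tool x at world angle yaw"
    s=state();R0=Ro.from_euler("xyz",s["tool_rot"]);R1=Ro.from_euler("xyz",[np.pi,0,yaw])
    d=R0.inv().apply(np.array(P)-s["tool_pos"])/.5
    w=(R0.inv()*R1).as_rotvec()/(np.pi/4)
    print("pos",s["tool_pos"].round(4),"rpy",s["tool_rot"].round(3),"F",s["contact_force"].round(1),"t",round(s["time_s"],2),"w",round(s["width"],2))
    print("shares",d.round(4),w.round(4))
def pushpose(phi,gap,rho=.058,z=.043):
    u=np.array([np.cos(phi),np.sin(phi)]);t=np.array([-u[1],u[0]])
    p=AX+rho*u-(.021+gap)*t
    return np.r_[p,z],phi-np.pi/2
E
python3 -c "
from h import *
P,y=pushpose(2.865,.009,z=.12);plan(P,y)"
```

```text
pos [0.5442 0.1763 0.2198] rpy [ 3.141 -0.     1.288] F [ 0.2 -0.2  0.2] t 2.02 w 0.3
shares [ 0.1436 -0.1216  0.1996] [ 0.0004 -0.0004 -0.0083]
```

{"name": "jog_arm", "arguments": {
  "targets": [
    [0.05,-0.04,0.02,0,0,0],
    [0.1,-0.08,0.05,0,0,0],
    [0.144,-0.122,0.1,0,0,0],
    [0.144,-0.122,0.15,0,0,0],
    [0.144,-0.122,0.2,0,0,0]
  ]
}}

```text
time_s: 2.43
tool_pos: [0.5056, 0.2631, 0.1193]
tool_rot: [3.14, -0.001, 1.295]
contact_force: [0.9, -0.2, -0.1]
width: -0.002
```

Run:
```python
from h import *
P,y=pushpose(2.865,.009,z=.12);plan(P,y)
p,d=grab_frame("top");cv2.imwrite("pics/t2.png",cv2.resize(p[140:290,230:430,::-1],None,fx=4,fy=4,interpolation=cv2.INTER_CUBIC))
p,d=grab_frame("scene");cv2.imwrite("pics/s2.png",cv2.resize(p[150:300,230:430,::-1],None,fx=4,fy=4,interpolation=cv2.INTER_CUBIC))
s=state()["tool_pos"]
print((w2pix("scene",[s,s-[0,0,.022],s-[0,0,.035]])-[230,150])*4)
```

```text
pos [0.5056 0.2631 0.1193] rpy [ 3.140e+00 -1.000e-03  1.295e+00] F [ 0.9 -0.2 -0.1] t 2.43 w -0.0
shares [-0.0016  0.0012 -0.0014] [ 0.0014 -0.0014  0.0008]
[[370.29096281 345.46241831]
 [370.13945122 386.92590951]
 [370.05111289 411.12576645]]
```

View pics/s2.png

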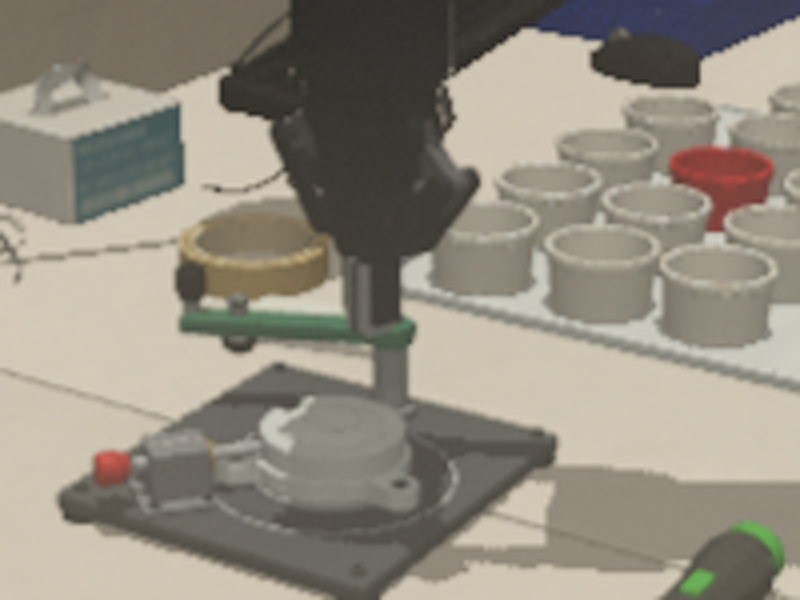

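Run:
```python
from h import *
p,d=grab_frame("scene")
c=calibration("scene");s=state()
print("tcp cam depth",(np.array(c["R"])@s["tool_pos"]+np.array(c["t"])).round(3))
for col in (318,320,322,325,328):
  print(col,[(r,pix2w("scene",(col,r),depth=d[r,col]).round(3).tolist()) for r in range(212,240,3)])
```

```text
tcp cam depth [-0.007  0.006  1.09 ]
318 [(212, [0.509, 0.265, 0.166]), (215, [0.506, 0.27, 0.162]), (218, [0.504, 0.274, 0.157]), (221, [0.504, 0.273, 0.151]), (224, [0.506, 0.27, 0.143]), (227, [0.506, 0.27, 0.137]), (230, [0.505, 0.272, 0.132]), (233, [0.584, 0.151, 0.065]), (236, [0.649, 0.051, 0.007]), (239, [0.647, 0.053, 0.0])]
320 [(212, [0.499, 0.274, 0.171]), (215, [0.5, 0.271, 0.163]), (218, [0.498, 0.275, 0.159]), (221, [0.499, 0.273, 0.152]), (224, [0.499, 0.274, 0.146]), (227, [0.501, 0.271, 0.139]), (230, [0.499, 0.274, 0.134]), (233, [0.582, 0.146, 0.064]), (236, [0.645, 0.048, 0.007]), (239, [0.641, 0.054, 0.002])]
322 [(212, [0.494, 0.275, 0.172]), (215, [0.498, 0.268, 0.163]), (218, [0.496, 0.271, 0.158]), (221, [0.498, 0.268, 0.151]), (224, [0.499, 0.267, 0.144]), (227, [0.499, 0.267, 0.138]), (230, [0.499, 0.266, 0.131]), (233, [0.573, 0.151, 0.068]), (236, [0.636, 0.053, 0.011]), (239, [0.637, 0.051, 0.002])]
325 [(212, [0.486, 0.276, 0.174]), (215, [0.49, 0.27, 0.165]), (218, [0.489, 0.271, 0.16]), (221, [0.492, 0.268, 0.152]), (224, [0.491, 0.269, 0.146]), (227, [0.489, 0.272, 0.142]), (230, [0.494, 0.263, 0.131]), (233, [0.567, 0.148, 0.068]), (236, [0.569, 0.146, 0.06]), (239, [0.569, 0.146, 0.052])]
328 [(212, [0.478, 0.279, 0.176]), (215, [0.489, 0.262, 0.163]), (218, [0.489, 0.262, 0.157]), (221, [0.488, 0.264, 0.151]), (224, [0.488, 0.262, 0.145]), (227, [0.489, 0.261, 0.138]), (230, [0.493, 0.254, 0.128]), (233, [0.563, 0.143, 0.067]), (236, [0.56, 0.148, 0.062]), (239, [0.564, 0.141, 0.052])]
```

View pics/t2.png

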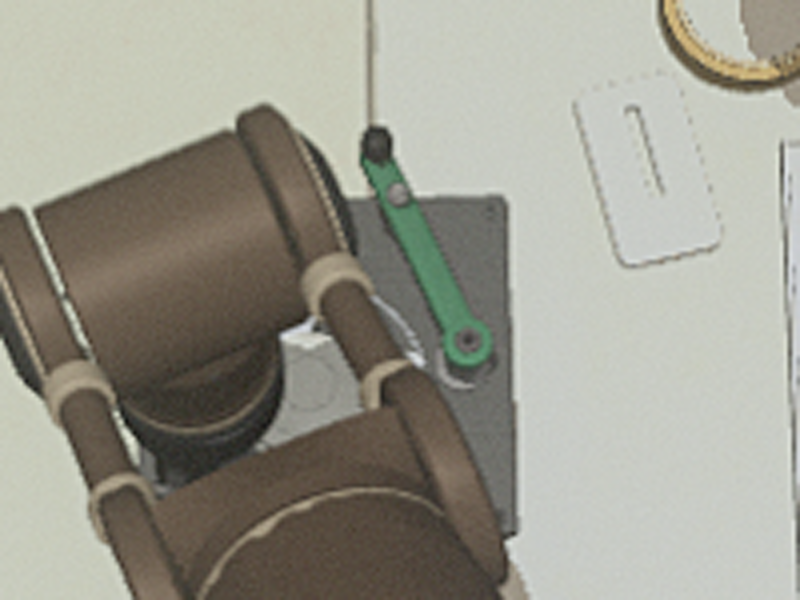

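{"name": "jog_arm", "arguments": {
  "targets": [
    [0,0,0.03,0,0,0],
    [0,0,0.06,0,0,0],
    [0,0,0.1,0,0,0],
    [0,0,0.13,0,0,0],
    [0,0,0.144,0,0,0]
  ]
}}

```text
time_s: 3.0
tool_pos: [0.507, 0.2606, 0.0479]
tool_rot: [3.141, -0.0, 1.29]
contact_force: [-1.2, -0.0, 1.2]
width: -0.003
```

Run:
```python
from h import *
P,y=pushpose(2.865,.009,z=.043);plan(P,y)
p,d=grab_frame("scene");cv2.imwrite("pics/s3.png",cv2.resize(p[180:330,230:430,::-1],None,fx=4,fy=4,interpolation=cv2.INTER_CUBIC))
s=state();print(s["time_s"],s["joint_pos"].round(3),s["tool_pos"])
print("pix tcp, tip",(w2pix("scene",[s["tool_pos"],s["tool_pos"]-[0,0,.022]])).round(1))
for col in (320,324): print(col,[(r,pix2w("scene",(col,r),depth=d[r,col]).round(3).tolist()) for r in range(240,272,3)])
```

```text
pos [0.507  0.2606 0.0479] rpy [ 3.141 -0.     1.29 ] F [-1.2 -0.   1.2] t 3.0 w -0.0
shares [ 0.0024 -0.0029  0.0097] [ 0.0004 -0.0003 -0.0053]
3.05 [0.399 0.426 1.872 0.    0.845 0.679] [0.50626937 0.26040225 0.04702604]
pix tcp, tip [[320.5 267.5]
 [320.5 277.4]]
320 [(240, [0.499, 0.273, 0.113]), (243, [0.498, 0.276, 0.108]), (246, [0.499, 0.274, 0.101]), (249, [0.502, 0.269, 0.092]), (252, [0.502, 0.269, 0.085]), (255, [0.501, 0.27, 0.079]), (258, [0.502, 0.269, 0.073]), (261, [0.501, 0.271, 0.067]), (264, [0.521, 0.24, 0.043]), (267, [0.523, 0.236, 0.034]), (270, [0.52, 0.241, 0.03])]
324 [(240, [0.487, 0.278, 0.118]), (243, [0.485, 0.281, 0.113]), (246, [0.487, 0.278, 0.105]), (249, [0.497, 0.262, 0.09]), (252, [0.493, 0.268, 0.087]), (255, [0.493, 0.268, 0.081]), (258, [0.494, 0.266, 0.073]), (261, [0.499, 0.258, 0.062]), (264, [0.518, 0.23, 0.039]), (267, [0.518, 0.229, 0.032]), (270, [0.513, 0.237, 0.03])]
```

View pics/s3.png

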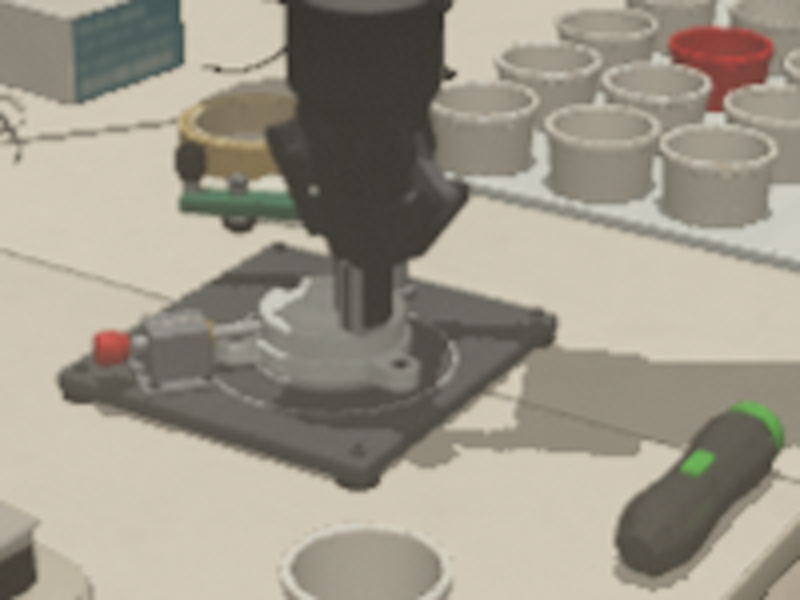

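{"name": "jog_arm", "arguments": {
  "targets": [
    [0.002,-0.003,0.009,0,0,-0.005],
    [-0.006,-0.003,0.009,0,0,-0.005],
    [-0.014,-0.003,0.009,0,0,-0.005],
    [-0.02,-0.003,0.009,0,0,-0.005],
    [-0.025,-0.003,0.009,0,0,-0.005]
  ]
}}

```text
time_s: 3.47
tool_pos: [0.5018, 0.2492, 0.0441]
tool_rot: [3.14, -0.001, 1.295]
contact_force: [-0.2, 0.3, -0.7]
width: 0.004
```

Run:
```python
from h import *
P,y=pushpose(2.865,0,z=.043);plan(P,y)
p,d=grab_frame("scene");cv2.imwrite("pics/s4.png",cv2.resize(p[180:330,230:430,::-1],None,fx=4,fy=4,interpolation=cv2.INTER_CUBIC))
s=state();print(s["contact_force"].round(2))
for k in("cover","ear1","notch_mouth"):
    print(k,[(np.round(a["xy"],1).tolist(),round(a["p"],2),pix2w("scene",a["xy"],dict(cover=.019,ear1=.03,notch_mouth=.044)[k])[:2].round(3)) for a in landmark_of(k,"scene")[:3]])
for col in (322,326): print(col,[(r,pix2w("scene",(col,r),depth=d[r,col]).round(3).tolist()) for r in range(246,276,3)])
```

```text
pos [0.5018 0.2492 0.0441] rpy [ 3.140e+00 -1.000e-03  1.295e+00] F [-0.2  0.3 -0.7] t 3.47 w 0.0
shares [0.0093 0.0008 0.0021] [ 0.0014 -0.001   0.0009]
[-0.34 -0.99 -0.04]
cover [([312.9, 264.1], 0.94, array([0.559, 0.208])), ([315.9, 342.5], 0.37, array([0.392, 0.45 ]))]
ear1 [([287.9, 268.4], 0.92, array([0.579, 0.271])), ([328.1, 274.0], 0.55, array([0.496, 0.248]))]
notch_mouth [([300.8, 249.7], 0.89, array([0.591, 0.206])), ([328.2, 234.3], 0.63, array([0.587, 0.103]))]
322 [(246, [0.506, 0.256, 0.092]), (249, [0.502, 0.262, 0.089]), (252, [0.503, 0.26, 0.081]), (255, [0.504, 0.259, 0.074]), (258, [0.502, 0.261, 0.069]), (261, [0.503, 0.259, 0.062]), (264, [0.52, 0.233, 0.04]), (267, [0.52, 0.233, 0.033]), (270, [0.515, 0.241, 0.031]), (273, [0.517, 0.239, 0.023])]
326 [(246, [0.492, 0.264, 0.099]), (249, [0.496, 0.256, 0.088]), (252, [0.493, 0.261, 0.084]), (255, [0.495, 0.258, 0.076]), (258, [0.495, 0.258, 0.07]), (261, [0.497, 0.255, 0.061]), (264, [0.515, 0.225, 0.038]), (267, [0.515, 0.226, 0.032]), (270, [0.509, 0.236, 0.031]), (273, [0.504, 0.243, 0.028])]
```

{"name": "jog_arm", "arguments": {
  "targets": [
    [0.012,0,0,0,0,0],
    [0.026,0,0,0,0,0],
    [0.026,0,0.007,0,0,0],
    [0.026,0,0.012,0,0,0],
    [0.026,0,0.016,0,0,0]
  ]
}}

```text
time_s: 4.08
tool_pos: [0.5045, 0.2621, 0.0346]
tool_rot: [-3.141, 0.001, 1.296]
contact_force: [0.8, -1.0, -0.3]
width: 0.003
```

{"name": "jog_arm", "arguments": {
  "targets": [
    [0,0,0.002,0,0,0],
    [0,0,0.004,0,0,0],
    [0,0,0.004,0,0,0],
    [0,0,0.004,0,0,0],
    [0,0,0.004,0,0,0]
  ]
}}

```text
time_s: 4.5
tool_pos: [0.5049, 0.2618, 0.0332]
tool_rot: [3.142, -0.0, 1.295]
contact_force: [0.2, -0.3, -0.6]
width: -0.004
```

{"name": "jog_arm", "arguments": {
  "targets": [
    [0,0,0.008,0,0,0],
    [0,0,0.016,0,0,0],
    [0,0,0.024,0,0,0],
    [0,0,0.03,0,0,0],
    [0,0,0.034,0,0,0]
  ]
}}

```text
time_s: 4.92
tool_pos: [0.5044, 0.2617, 0.0153]
tool_rot: [-3.141, 0.001, 1.295]
contact_force: [0.9, 0.6, 0.1]
width: -0.0
```

Run:
```python
from h import *
P,y=pushpose(2.865,.009,z=.012);plan(P,y)
p,d=grab_frame("scene");cv2.imwrite("pics/s5.png",cv2.resize(p[200:300,270:370,::-1],None,fx=6,fy=6,interpolation=cv2.INTER_CUBIC))
s=state()["tool_pos"]
print(((w2pix("scene",[s,s+[0,0,.01]]))-[270,200])*6)
for col in (319,322,325): print(col,[(r,pix2w("scene",(col,r),depth=d[r,col]).round(3).tolist()) for r in range(266,288,2)])
```

```text
pos [0.5044 0.2617 0.0153] rpy [-3.141e+00  1.000e-03  1.295e+00] F [0.9 0.6 0.1] t 4.92 w -0.0
shares [0.0018 0.0027 0.0067] [-0.0012  0.001   0.0012]
[[305.98520843 493.51881799]
 [306.05280296 466.86650058]]
319 [(266, [0.5, 0.276, 0.058]), (268, [0.502, 0.273, 0.052]), (270, [0.499, 0.276, 0.05]), (272, [0.5, 0.275, 0.045]), (274, [0.502, 0.273, 0.039]), (276, [0.501, 0.274, 0.035]), (278, [0.502, 0.273, 0.03]), (280, [0.513, 0.255, 0.015]), (282, [0.507, 0.265, 0.016]), (284, [0.502, 0.273, 0.017]), (286, [0.5, 0.276, 0.014])]
322 [(266, [0.495, 0.272, 0.058]), (268, [0.495, 0.273, 0.054]), (270, [0.495, 0.272, 0.049]), (272, [0.495, 0.272, 0.045]), (274, [0.496, 0.271, 0.04]), (276, [0.495, 0.273, 0.037]), (278, [0.498, 0.267, 0.029]), (280, [0.508, 0.252, 0.015]), (282, [0.504, 0.258, 0.014]), (284, [0.499, 0.266, 0.015]), (286, [0.491, 0.279, 0.018])]
325 [(266, [0.494, 0.264, 0.055]), (268, [0.492, 0.266, 0.052]), (270, [0.491, 0.268, 0.049]), (272, [0.493, 0.265, 0.043]), (274, [0.492, 0.266, 0.039]), (276, [0.496, 0.26, 0.031]), (278, [0.505, 0.245, 0.017]), (280, [0.502, 0.251, 0.016]), (282, [0.495, 0.261, 0.018]), (284, [0.495, 0.261, 0.013]), (286, [0.488, 0.272, 0.016])]
```

View pics/s5.png

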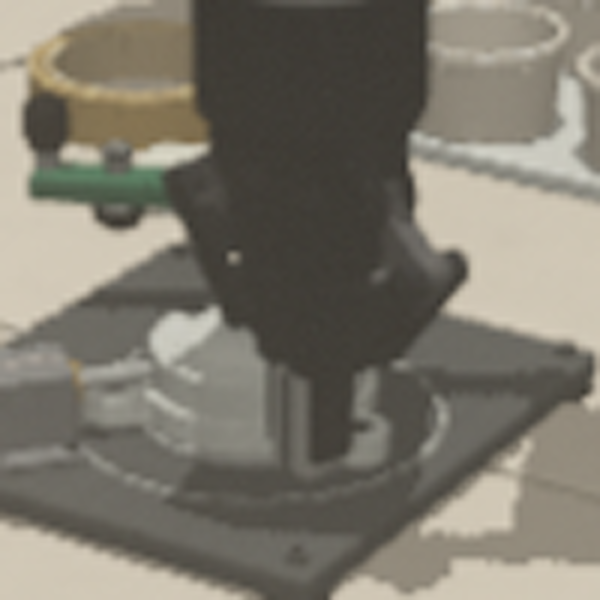

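{"name": "jog_arm", "arguments": {
  "targets": [
    [0.001,0.002,0.005,0,0,0],
    [0.002,0.003,0.009,0,0,0],
    [0.002,0.003,0.012,0,0,0],
    [0.002,0.003,0.0145,0,0,0],
    [0.002,0.003,0.0145,0,0,0]
  ]
}}

```text
time_s: 5.38
tool_pos: [0.5064, 0.2624, 0.0086]
tool_rot: [-3.141, 0.0, 1.295]
contact_force: [0.5, -0.9, 0.2]
width: -0.001
```

{"name": "jog_arm", "arguments": {
  "targets": [
    [-0.006,0,0,0,0,0],
    [-0.012,0,0,0,0,0],
    [-0.018,0,0,0,0,0],
    [-0.022,0,0,0,0,0],
    [-0.026,0,0,0,0,0]
  ]
}}

```text
time_s: 5.8
tool_pos: [0.5039, 0.2512, 0.0093]
tool_rot: [3.14, -0.004, 1.294]
contact_force: [0.9, 6.7, -2.3]
width: 0.002
```

```bash
cat >> h.py <<'E'
def arc(total,n=5):
    s=state();R0=Ro.from_euler("xyz",s["tool_rot"]);p=s["tool_pos"];y0=s["tool_rot"][2]
    r=p[:2]-AX;print("r",np.hypot(*r).round(4),"ang",np.arctan2(r[1],r[0]).round(3),"yaw",y0.round(3),"F",s["contact_force"].round(1))
    for i in range(1,n+1):
        a=total*i/n;q=AX+np.array([[np.cos(a),-np.sin(a)],[np.sin(a),np.cos(a)]])@r
        d=R0.inv().apply(np.r_[q-p[:2],0])/.5;print(d.round(4),round(-a/(np.pi/4),3))
E
python3 -c "
from h import *
arc(.35)"
```

```text
r 0.06 ang 2.544 yaw 1.294 F [ 0.9  6.7 -2.3]
[-0.0081 -0.0024 -0.    ] -0.089
[-0.0163 -0.0042 -0.0001] -0.178
[-0.0246 -0.0054 -0.0001] -0.267
[-0.0329 -0.006  -0.0001] -0.357
[-0.0413 -0.006  -0.0002] -0.446
```

{"name": "jog_arm", "arguments": {
  "targets": [
    [-0.0081,-0.0024,0,0,0,-0.089],
    [-0.0163,-0.0042,0,0,0,-0.178],
    [-0.0246,-0.0054,0,0,0,-0.267],
    [-0.0329,-0.006,0,0,0,-0.357],
    [-0.0413,-0.006,0,0,0,-0.446]
  ]
}}

```text
time_s: 6.22
tool_pos: [0.4959, 0.2332, 0.0098]
tool_rot: [3.138, -0.004, 1.648]
contact_force: [0.2, 8.1, -1.3]
width: 0.003
```

{"name": "jog_arm", "arguments": {
  "targets": [
    [-0.0081,-0.0024,0,0,0,-0.089],
    [-0.0163,-0.0042,0,0,0,-0.178],
    [-0.0246,-0.0054,0,0,0,-0.267],
    [-0.0329,-0.006,0,0,0,-0.357],
    [-0.0413,-0.006,0,0,0,-0.446]
  ]
}}

```text
time_s: 6.63
tool_pos: [0.4939, 0.2119, 0.0095]
tool_rot: [3.138, -0.002, 1.998]
contact_force: [0.2, 6.9, -1.3]
width: -0.002
```

Run:
```python
from h import *
arc(.2)
P,y=pushpose(2.865+.74,0,z=.008);plan(P,y)
p,d=grab_frame("scene");cv2.imwrite("pics/s6.png",cv2.resize(p[210:300,260:360,::-1],None,fx=6,fy=6,interpolation=cv2.INTER_CUBIC))
for k,z in dict(notch_mouth=.044,ear1=.03,plunger=.037,clamp_knob=.098).items():
    print(k,[(np.round(a["xy"],1).tolist(),round(a["p"],2),(q:=pix2w("scene",a["xy"],z)[:2]-AX).round(3),np.arctan2(q[1],q[0]).round(2)) for a in landmark_of(k,"scene")[:3]])
```

```text
r 0.0599 ang -3.048 yaw 1.998 F [ 0.2  6.9 -1.3]
[-0.0046 -0.0015 -0.    ] -0.051
[-0.0092 -0.0028 -0.    ] -0.102
[-0.0138 -0.0039 -0.    ] -0.153
[-0.0185 -0.0048 -0.0001] -0.204
[-0.0233 -0.0055 -0.0001] -0.255
pos [0.4939 0.2119 0.0095] rpy [ 3.138e+00 -2.000e-03  1.998e+00] F [ 0.2  6.9 -1.3] t 6.63 w -0.0
shares [-0.0015 -0.0044  0.0031] [ 0.0046 -0.0028 -0.0459]
notch_mouth [([295.1, 255.4], 0.96, array([0.032, 0.019]), np.float64(0.54)), ([319.9, 339.4], 0.52, array([-0.182,  0.253]), np.float64(2.19))]
ear1 [([296.7, 275.3], 0.71, array([-0.008,  0.069]), np.float64(1.68)), ([335.7, 264.7], 0.61, array([-0.048, -0.014]), np.float64(-2.85)), ([301.2, 257.1], 0.59, array([ 0.033, -0.006]), np.float64(-0.17))]
plunger [([294.9, 258.1], 0.54, array([0.033, 0.018]), np.float64(0.5))]
clamp_knob [([275.8, 223.1], 0.79, array([0.092, 0.003]), np.float64(0.03)), ([310.1, 266.4], 0.27, array([-0.085,  0.136]), np.float64(2.13))]
```

View pics/s6.png

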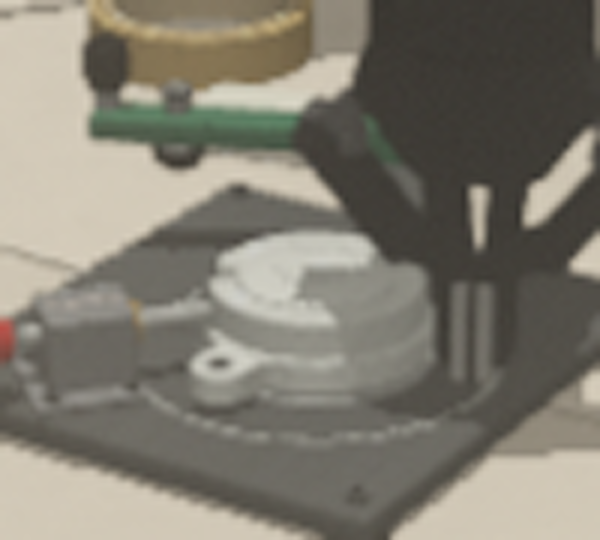

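{"name": "jog_arm", "arguments": {
  "targets": [
    [-0.0046,-0.0015,0,0,0,-0.051],
    [-0.0092,-0.0028,0,0,0,-0.102],
    [-0.0138,-0.0039,0,0,0,-0.153],
    [-0.0185,-0.0048,0,0,0,-0.204],
    [-0.0233,-0.0055,0,0,0,-0.255]
  ]
}}

```text
time_s: 7.3
tool_pos: [0.4957, 0.1997, 0.0092]
tool_rot: [3.14, -0.001, 2.196]
contact_force: [0.6, 7.4, -0.7]
width: 0.003
```

Run:
```python
from h import *
arc(.1)
p,d=grab_frame("top");cv2.imwrite("pics/t6.png",p[:,:,::-1])
for cam in("scene","top"):
  if cam=="scene":
    p,d=grab_frame("scene");cv2.imwrite("pics/s7.png",p[:,:,::-1])
  for k,z in dict(notch_mouth=.044,ear1=.03,plunger=.037).items():
    print(cam,k,[(np.round(a["xy"],1).tolist(),round(a["p"],2),(q:=pix2w(cam,a["xy"],z)[:2]-AX).round(3),np.arctan2(q[1],q[0]).round(2)) for a in landmark_of(k,cam)[:3]])
```

```text
r 0.0605 ang -2.843 yaw 2.196 F [ 0.6  7.4 -0.7]
[-0.0023 -0.0008 -0.    ] -0.025
[-0.0046 -0.0015 -0.    ] -0.051
[-0.0069 -0.0021 -0.    ] -0.076
[-0.0093 -0.0027 -0.    ] -0.102
[-0.0116 -0.0033 -0.    ] -0.127
scene notch_mouth [([293.8, 259.3], 0.97, array([0.023, 0.036]), np.float64(1.0)), ([290.8, 260.0], 0.72, array([0.026, 0.042]), np.float64(1.01))]
scene ear1 [([337.6, 262.0], 0.93, array([-0.045, -0.027]), np.float64(-2.59)), ([301.0, 275.7], 0.68, array([-0.016,  0.066]), np.float64(1.81)), ([297.6, 255.9], 0.66, array([ 0.043, -0.006]), np.float64(-0.15))]
scene plunger [([328.5, 233.7], 0.6, array([ 0.044, -0.132]), np.float64(-1.25)), ([293.8, 259.0], 0.45, array([0.032, 0.023]), np.float64(0.61))]
top notch_mouth []
top ear1 []
top plunger []
```

{"name": "jog_arm", "arguments": {
  "targets": [
    [-0.0023,-0.0008,0,0,0,-0.025],
    [-0.0046,-0.0015,0,0,0,-0.051],
    [-0.0069,-0.0021,0,0,0,-0.076],
    [-0.0093,-0.0027,0,0,0,-0.102],
    [-0.0116,-0.0033,0,0,0,-0.127]
  ]
}}

```text
time_s: 8.12
tool_pos: [0.4971, 0.193, 0.0088]
tool_rot: [-3.141, -0.001, 2.298]
contact_force: [-1.5, 3.1, -0.2]
width: 0.004
```

{"name": "jog_arm", "arguments": {
  "targets": [
    [-0.0012,-0.0004,0,0,0,-0.013],
    [-0.0023,-0.0008,0,0,0,-0.025],
    [-0.0035,-0.0011,0,0,0,-0.038],
    [-0.0046,-0.0015,0,0,0,-0.051],
    [-0.0058,-0.0018,0,0,0,-0.063]
  ]
}}

```text
time_s: 8.53
tool_pos: [0.4986, 0.1895, 0.0088]
tool_rot: [-3.141, 0.0, 2.346]
contact_force: [-1.1, 1.2, -0.6]
width: -0.001
```

{"name": "jog_arm", "arguments": {
  "targets": [
    [-0.0012,-0.0004,0,0,0,-0.013],
    [-0.0023,-0.0008,0,0,0,-0.025],
    [-0.0035,-0.0011,0,0,0,-0.038],
    [-0.0046,-0.0015,0,0,0,-0.051],
    [-0.0058,-0.0018,0,0,0,-0.063]
  ]
}}

```text
time_s: 8.95
tool_pos: [0.5002, 0.1873, 0.0089]
tool_rot: [3.141, 0.0, 2.396]
contact_force: [0.0, 2.4, -1.2]
width: 0.002
```

Run:
```python
from h import *
arc(.02)
p,d=grab_frame("scene");cv2.imwrite("pics/s8.png",cv2.resize(p[220:295,250:350,::-1],None,fx=8,fy=8,interpolation=cv2.INTER_CUBIC))
```

```text
r 0.0612 ang -2.626 yaw 2.396 F [ 0.   2.4 -1.2]
[-0.0005 -0.0001 -0.    ] -0.005
[-0.0009 -0.0003 -0.    ] -0.01
[-0.0014 -0.0004 -0.    ] -0.015
[-0.0019 -0.0006 -0.    ] -0.02
[-0.0023 -0.0007 -0.    ] -0.025
```

View pics/s8.png

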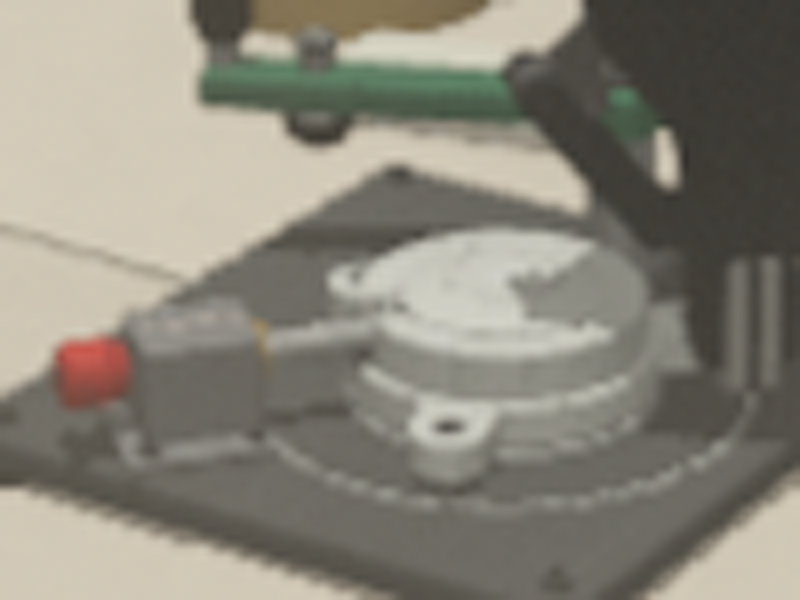

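{"name": "jog_arm", "arguments": {
  "targets": [
    [-0.0009,-0.0003,0,0,0,-0.01],
    [-0.0018,-0.0006,0,0,0,-0.02],
    [-0.0028,-0.0009,0,0,0,-0.03],
    [-0.0037,-0.0012,0,0,0,-0.04],
    [-0.0046,-0.0015,0,0,0,-0.051]
  ]
}}

```text
time_s: 9.42
tool_pos: [0.5013, 0.1851, 0.009]
tool_rot: [3.142, -0.0, 2.436]
contact_force: [-0.2, 1.5, -0.2]
width: 0.0
```

{"name": "jog_arm", "arguments": {
  "targets": [
    [-0.0009,-0.0003,0,0,0,-0.01],
    [-0.0018,-0.0006,0,0,0,-0.02],
    [-0.0028,-0.0009,0,0,0,-0.03],
    [-0.0028,-0.0009,0,0,0,-0.03],
    [-0.0028,-0.0009,0,0,0,-0.03]
  ]
}}

```text
time_s: 9.83
tool_pos: [0.5021, 0.1838, 0.009]
tool_rot: [3.141, 0.0, 2.458]
contact_force: [-0.1, 2.0, 0.4]
width: -0.002
```

{"name": "jog_arm", "arguments": {
  "targets": [
    [-0.0009,-0.0003,0,0,0,-0.01],
    [-0.0018,-0.0006,0,0,0,-0.02],
    [-0.0028,-0.0009,0,0,0,-0.03],
    [-0.0028,-0.0009,0,0,0,-0.03],
    [-0.0028,-0.0009,0,0,0,-0.03]
  ]
}}

```text
time_s: 10.25
tool_pos: [0.5029, 0.1826, 0.0089]
tool_rot: [3.142, 0.0, 2.482]
contact_force: [-0.6, 3.1, 0.8]
width: -0.001
```

{"name": "jog_arm", "arguments": {
  "targets": [
    [-0.0009,-0.0003,0,0,0,-0.01],
    [-0.0018,-0.0006,0,0,0,-0.015],
    [-0.002,-0.0007,0,0,0,-0.02],
    [-0.002,-0.0007,0,0,0,-0.02],
    [-0.002,-0.0007,0,0,0,-0.02]
  ]
}}

```text
time_s: 10.67
tool_pos: [0.5034, 0.1817, 0.0089]
tool_rot: [-3.142, 0.0, 2.498]
contact_force: [-1.4, 2.2, 0.5]
width: 0.002
```

{"name": "jog_arm", "arguments": {
  "targets": [
    [-0.0009,-0.0003,0,0,0,-0.01],
    [-0.0018,-0.0006,0,0,0,-0.015],
    [-0.002,-0.0007,0,0,0,-0.02],
    [-0.002,-0.0007,0,0,0,-0.02],
    [-0.002,-0.0007,0,0,0,-0.02]
  ]
}}

```text
time_s: 11.08
tool_pos: [0.504, 0.1808, 0.0089]
tool_rot: [3.142, 0.0, 2.513]
contact_force: [-0.7, 3.5, -0.6]
width: -0.0
```

{"name": "jog_arm", "arguments": {
  "targets": [
    [-0.0009,-0.0003,0,0,0,-0.01],
    [-0.0018,-0.0006,0,0,0,-0.015],
    [-0.002,-0.0007,0,0,0,-0.02],
    [-0.002,-0.0007,0,0,0,-0.02],
    [-0.002,-0.0007,0,0,0,-0.02]
  ]
}}

```text
time_s: 11.5
tool_pos: [0.5046, 0.1799, 0.0089]
tool_rot: [-3.141, 0.0, 2.529]
contact_force: [-1.1, 2.2, 1.2]
width: -0.001
```

{"name": "jog_arm", "arguments": {
  "targets": [
    [-0.0009,-0.0003,0,0,0,-0.01],
    [-0.0018,-0.0006,0,0,0,-0.015],
    [-0.002,-0.0007,0,0,0,-0.02],
    [-0.002,-0.0007,0,0,0,-0.02],
    [-0.002,-0.0007,0,0,0,-0.02]
  ]
}}

```text
time_s: 11.92
tool_pos: [0.5052, 0.1791, 0.0089]
tool_rot: [-3.142, -0.0, 2.545]
contact_force: [-1.7, 2.8, 1.9]
width: -0.001
```

{"name": "jog_arm", "arguments": {
  "targets": [
    [-0.0009,-0.0003,0,0,0,-0.01],
    [-0.0018,-0.0006,0,0,0,-0.015],
    [-0.002,-0.0007,0,0,0,-0.02],
    [-0.002,-0.0007,0,0,0,-0.02],
    [-0.002,-0.0007,0,0,0,-0.02]
  ]
}}

```text
time_s: 12.33
tool_pos: [0.5057, 0.1784, 0.0089]
tool_rot: [-3.142, -0.0, 2.56]
contact_force: [-2.3, 2.8, 0.3]
width: -0.0
```

{"name": "jog_arm", "arguments": {
  "targets": [
    [-0.0009,-0.0003,0,0,0,-0.01],
    [-0.0018,-0.0006,0,0,0,-0.015],
    [-0.002,-0.0007,0,0,0,-0.02],
    [-0.002,-0.0007,0,0,0,-0.02],
    [-0.002,-0.0007,0,0,0,-0.02]
  ]
}}

```text
time_s: 12.75
tool_pos: [0.5061, 0.1779, 0.0089]
tool_rot: [3.141, -0.001, 2.576]
contact_force: [-2.3, 4.9, 1.7]
width: 0.003
```

{"name": "jog_arm", "arguments": {
  "targets": [
    [-0.0008,0,0,0,0,0],
    [-0.0015,0,0,0,0,0],
    [-0.002,0,0,0,0,0],
    [-0.002,0,0,0,0,0],
    [-0.002,0,0,0,0,0]
  ]
}}

```text
time_s: 13.17
tool_pos: [0.5063, 0.1777, 0.0088]
tool_rot: [-3.141, -0.002, 2.576]
contact_force: [-3.6, 6.4, 2.0]
width: 0.0
```

Run:
```python
from h import *
fs=[]
for i in range(6):
    grab_frame("scene");s=state();fs.append(s["contact_force"])
f=np.mean(fs,0);y=s["tool_rot"][2];print(f.round(2),"along",(f[:2]@[np.cos(y),np.sin(y)]).round(2),s["tool_pos"].round(4),s["time_s"])
p,d=grab_frame("scene");cv2.imwrite("pics/s9.png",p[:,:,::-1])
for k,z in dict(notch_mouth=.044,ear1=.03,plunger=.037,notch_flank=.044,pin_flank=.037).items():
    print(k,[(np.round(a["xy"],1).tolist(),round(a["p"],2),(q:=pix2w("scene",a["xy"],z)[:2]-AX).round(3),np.arctan2(q[1],q[0]).round(2)) for a in landmark_of(k,"scene")[:3]])
```

```text
[-3.57  6.49  2.2 ] along 6.49 [0.5063 0.1777 0.0088] 13.4667
notch_mouth [([296.4, 261.2], 0.75, array([0.013, 0.04 ]), np.float64(1.26))]
ear1 [([292.2, 262.1], 0.84, array([0.035, 0.025]), np.float64(0.62)), ([310.6, 276.9], 0.7, array([-0.035,  0.06 ]), np.float64(2.1)), ([333.3, 258.1], 0.65, array([-0.027, -0.039]), np.float64(-2.18))]
plunger [([294.2, 259.4], 0.74, array([0.03 , 0.024]), np.float64(0.66)), ([297.8, 261.6], 0.41, array([0.018, 0.028]), np.float64(1.0))]
notch_flank [([317.6, 340.8], 0.72, array([-0.181,  0.258]), np.float64(2.18)), ([296.1, 263.2], 0.58, array([0.008, 0.048]), np.float64(1.4)), ([278.5, 222.2], 0.57, array([ 0.173, -0.113]), np.float64(-0.58))]
pin_flank [([295.7, 260.5], 0.64, array([0.025, 0.026]), np.float64(0.82)), ([292.3, 236.3], 0.16, array([ 0.105, -0.074]), np.float64(-0.61))]
```

{"name": "jog_arm", "arguments": {
  "targets": [
    [-0.0008,0,0,0,0,0],
    [-0.0015,0,0,0,0,0],
    [-0.0024,0,0,0,0,0],
    [-0.0024,0,0,0,0,0],
    [-0.0024,0,0,0,0,0]
  ]
}}

```text
time_s: 14.18
tool_pos: [0.5065, 0.1775, 0.0088]
tool_rot: [-3.141, -0.004, 2.575]
contact_force: [-4.8, 8.4, 3.8]
width: 0.001
```

```bash
cat > ff.py <<'E'
from h import *
fs=[]
for i in range(8):
    grab_frame("scene");s=state();fs.append(s["contact_force"])
f=np.mean(fs,0);y=s["tool_rot"][2];print(f.round(2),"along",(f[:2]@[np.cos(y),np.sin(y)]).round(2),"mag",np.hypot(*f[:2]).round(2),s["tool_pos"].round(4),s["time_s"])
E
python3 ff.py
```

```text
[-5.25  8.29  3.28] along 8.88 mag 9.81 [0.5065 0.1775 0.0088] 14.5833
```

{"name": "jog_arm", "arguments": {
  "targets": [
    [-0.0005,0,0,0,0,0],
    [-0.0009,0,0,0,0,0],
    [-0.0009,0,0,0,0,0],
    [-0.0009,0,0,0,0,0],
    [-0.0009,0,0,0,0,0]
  ]
}}

```text
time_s: 15.0
tool_pos: [0.5066, 0.1774, 0.0088]
tool_rot: [-3.141, -0.005, 2.575]
contact_force: [-7.0, 9.7, 3.8]
width: -0.0
```

```bash
python3 ff.py
```

```text
[-6.26  9.25  3.39] along 10.25 mag 11.17 [0.5065 0.1774 0.0088] 15.4
```

{"name": "jog_arm", "arguments": {
  "targets": [
    [0.004,0,0,0,0,0],
    [0.008,0,0,0,0,0],
    [0.016,0,0,0,0,0],
    [0.03,-0.004,0,0,0,0],
    [0.05,-0.01,0,0,0,0]
  ]
}}

```text
time_s: 15.82
tool_pos: [0.4855, 0.1848, 0.0091]
tool_rot: [3.141, 0.001, 2.576]
contact_force: [0.1, 0.3, -0.3]
width: -0.0
```

{"name": "jog_arm", "arguments": {
  "targets": [
    [0,0,-0.06,0,0,0],
    [0,0,-0.14,0,0,0],
    [0,0,-0.22,0,0,0],
    [0,0,-0.3,0,0,0],
    [0,0,-0.34,0,0,0]
  ]
}}

```text
time_s: 16.23
tool_pos: [0.4869, 0.1857, 0.184]
tool_rot: [3.136, 0.005, 2.576]
contact_force: [0.4, 0.5, 0.1]
width: 0.001
```

Run:
```python
from h import *
plan([.6852,.154,.18],2.005)
p,d=grab_frame("scene");cv2.imwrite("pics/s10.png",cv2.resize(p[220:295,250:350,::-1],None,fx=8,fy=8,interpolation=cv2.INTER_CUBIC))
```

```text
pos [0.4869 0.1857 0.184 ] rpy [3.136 0.005 2.576] F [0.4 0.5 0.1] t 16.23 w 0.0
shares [-0.3689  0.1589  0.0107] [0.0083 0.0047 0.7274]
```

View pics/s10.png

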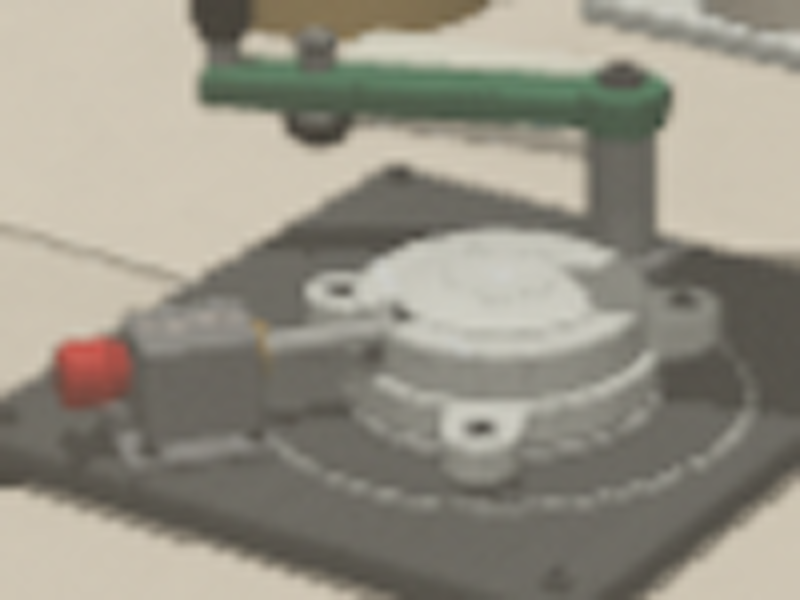

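{"name": "jog_arm", "arguments": {
  "targets": [
    [-0.07,0.03,0,0,0,0.145],
    [-0.144,0.062,0,0,0,0.29],
    [-0.218,0.094,0.005,0,0,0.435],
    [-0.292,0.126,0.01,0,0,0.58],
    [-0.366,0.158,0.01,0.008,0.005,0.727]
  ]
}}

```text
time_s: 16.7
tool_pos: [0.6817, 0.1531, 0.1724]
tool_rot: [-3.132, -0.002, 2.0]
contact_force: [0.1, 0.5, -0.2]
width: -0.004
```

Run:
```python
from h import *
grab_frame("top")
plan([.6852,.154,.07],2.005)
```

```text
pos [0.6905 0.1511 0.1707] rpy [-3.140e+00  2.000e-03  1.993e+00] F [ 7.2 -0.7 -0.8] t 16.75 w 0.0
shares [ 0.0101 -0.0069  0.2015] [-0.0024  0.0031 -0.0148]
```

{"name": "jog_arm", "arguments": {
  "targets": [
    [0,0,0.04,0,0,0],
    [0,0,0.08,0,0,0],
    [0,0,0.12,0,0,0],
    [0,0,0.16,0,0,0],
    [0,0,0.19,0,0,0]
  ]
}}

```text
time_s: 17.17
tool_pos: [0.6787, 0.1533, 0.0759]
tool_rot: [-3.13, -0.003, 2.006]
contact_force: [-0.6, -0.4, -0.8]
width: -0.002
```

Run:
```python
from h import *
p,d=grab_frame("scene");cv2.imwrite("pics/s11.png",cv2.resize(p[180:280,230:350,::-1],None,fx=6,fy=6,interpolation=cv2.INTER_CUBIC))
plan([.6852,.154,.07],2.005)
for col in (268,271,274,277): print(col,[(r,pix2w("scene",(col,r),depth=d[r,col]).round(3).tolist()) for r in range(208,232,3)])
```

```text
pos [0.6766 0.1529 0.0727] rpy [-3.126 -0.004  2.005] F [-1.1 -0.4 -1.7] t 17.22 w 0.0
shares [-0.0053  0.0166  0.005 ] [-0.0203 -0.0052  0.0007]
268 [(208, [0.88, -0.05, 0.001]), (211, [0.869, -0.035, -0.001]), (214, [0.851, -0.012, 0.002]), (217, [0.84, 0.002, -0.0]), (220, [0.828, 0.017, -0.001]), (223, [0.815, 0.034, -0.001]), (226, [0.802, 0.051, -0.001]), (229, [0.787, 0.071, 0.001])]
271 [(208, [0.876, -0.057, -0.0]), (211, [0.859, -0.036, 0.001]), (214, [0.846, -0.019, 0.0]), (217, [0.831, 0.001, 0.002]), (220, [0.82, 0.014, -0.0]), (223, [0.804, 0.035, 0.002]), (226, [0.793, 0.051, 0.001]), (229, [0.78, 0.067, 0.001])]
274 [(208, [0.866, -0.059, 0.001]), (211, [0.817, 0.005, 0.023]), (214, [0.818, 0.004, 0.014]), (217, [0.674, 0.189, 0.096]), (220, [0.671, 0.194, 0.091]), (223, [0.674, 0.19, 0.082]), (226, [0.783, 0.05, 0.003]), (229, [0.674, 0.191, 0.068])]
277 [(208, [0.682, 0.168, 0.109]), (211, [0.684, 0.165, 0.1]), (214, [0.798, 0.017, 0.022]), (217, [0.667, 0.187, 0.097]), (220, [0.668, 0.187, 0.089]), (223, [0.667, 0.188, 0.083]), (226, [0.67, 0.185, 0.074]), (229, [0.667, 0.189, 0.069])]
```

View pics/s11.png

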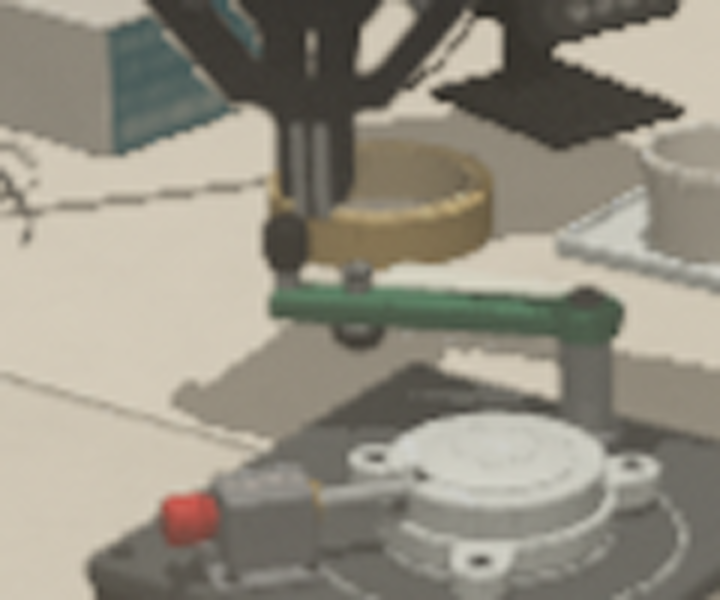

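{"name": "jog_arm", "arguments": {
  "targets": [
    [-0.005,0.008,0.004,0,0,0],
    [-0.008,0.012,0.008,0,0,0],
    [-0.008,0.012,0.012,0,0,0],
    [-0.008,0.012,0.016,0,0,0],
    [-0.008,0.012,0.016,0,0,0]
  ]
}}

```text
time_s: 17.63
tool_pos: [0.6888, 0.1527, 0.0718]
tool_rot: [-3.136, -0.002, 2.005]
contact_force: [-0.4, -0.2, 0.9]
width: 0.001
```

Run:
```python
from h import *
p,d=grab_frame("scene")
plan([.6852,.154,.07],2.005)
for col in (278,280,282,284): print(col,[(r,q.round(3).tolist()) for r in range(206,226) if (q:=pix2w("scene",(col,r),depth=d[r,col]))[2]>.05])
```

```text
pos [0.6886 0.1526 0.0717] rpy [-3.136e+00 -2.000e-03  2.005e+00] F [0.3 0.3 0.1] t 17.68 w -0.0
shares [ 0.0053 -0.0051  0.0034] [-0.0076 -0.0021  0.0001]
278 [(206, [0.682, 0.164, 0.112]), (207, [0.682, 0.163, 0.11]), (208, [0.683, 0.163, 0.107]), (209, [0.683, 0.163, 0.105]), (210, [0.681, 0.165, 0.103]), (211, [0.685, 0.16, 0.099]), (212, [0.684, 0.161, 0.097]), (213, [0.682, 0.165, 0.096]), (214, [0.684, 0.161, 0.092]), (215, [0.671, 0.179, 0.098]), (216, [0.667, 0.185, 0.098]), (217, [0.667, 0.184, 0.096]), (218, [0.665, 0.187, 0.095]), (219, [0.666, 0.185, 0.092]), (220, [0.665, 0.187, 0.09]), (221, [0.664, 0.189, 0.089]), (222, [0.668, 0.184, 0.084]), (223, [0.667, 0.184, 0.082]), (224, [0.665, 0.188, 0.081]), (225, [0.667, 0.185, 0.077])]
280 [(206, [0.677, 0.163, 0.113]), (207, [0.679, 0.16, 0.109]), (208, [0.679, 0.161, 0.107]), (209, [0.677, 0.162, 0.106]), (210, [0.678, 0.161, 0.103]), (211, [0.678, 0.161, 0.1]), (212, [0.677, 0.164, 0.099]), (213, [0.68, 0.159, 0.095]), (214, [0.678, 0.162, 0.094]), (215, [0.682, 0.157, 0.089]), (216, [0.68, 0.16, 0.088]), (217, [0.664, 0.18, 0.095]), (218, [0.664, 0.181, 0.093]), (219, [0.662, 0.183, 0.092]), (220, [0.663, 0.182, 0.089]), (221, [0.663, 0.182, 0.086]), (222, [0.661, 0.185, 0.085]), (223, [0.664, 0.182, 0.081])]
282 [(206, [0.676, 0.156, 0.111]), (207, [0.676, 0.156, 0.109]), (208, [0.676, 0.157, 0.107]), (209, [0.676, 0.157, 0.104]), (210, [0.68, 0.152, 0.099]), (211, [0.678, 0.154, 0.098]), (212, [0.675, 0.159, 0.098]), (213, [0.678, 0.155, 0.093]), (214, [0.678, 0.155, 0.091]), (215, [0.684, 0.147, 0.085])]
284 [(206, [0.675, 0.151, 0.11]), (207, [0.677, 0.148, 0.106]), (208, [0.676, 0.149, 0.104]), (209, [0.672, 0.155, 0.105]), (210, [0.675, 0.151, 0.1]), (211, [0.674, 0.153, 0.099]), (212, [0.673, 0.153, 0.096])]
```

{"name": "jog_arm", "arguments": {
  "targets": [
    [0,0,0.004,0,0,0],
    [0,0,0.008,0,0,0],
    [0.004,0,0.012,0,0,0],
    [0.008,0,0.012,0,0,0],
    [0.012,0,0.012,0,0,0]
  ]
}}

```text
time_s: 18.1
tool_pos: [0.6852, 0.1582, 0.0645]
tool_rot: [-3.134, -0.002, 2.005]
contact_force: [-0.3, -0.3, -0.4]
width: -0.0
```

Run:
```python
import h
from h import *
h.AX=np.array([.5714,.1343])
arc(.3);arc(.12);print(state()["tool_pos"],state()["joint_pos"].round(2))
```

```text
r 0.1163 ang 0.207 yaw 2.005 F [-0.3 -0.3 -0.4]
[0.0137 0.0027 0.    ] -0.076
[0.0275 0.0046 0.    ] -0.153
[0.0414 0.0057 0.    ] -0.229
[0.0554 0.006  0.0001] -0.306
[0.0693 0.0054 0.0001] -0.382
r 0.1163 ang 0.207 yaw 2.005 F [-0.3 -0.3 -0.4]
[0.0055 0.0012 0.    ] -0.031
[0.0109 0.0023 0.    ] -0.061
[0.0164 0.0032 0.    ] -0.092
[0.022 0.004 0.   ] -0.122
[0.0275 0.0046 0.    ] -0.153
[0.68519409 0.15819886 0.06453065] [ 0.16  0.62  1.52  0.    1.01 -0.27]
```

{"name": "jog_arm", "arguments": {
  "targets": [
    [0.0137,0.0027,0,0,0,-0.076],
    [0.0275,0.0046,0,0,0,-0.153],
    [0.0414,0.0057,0,0,0,-0.229],
    [0.0554,0.006,0,0,0,-0.306],
    [0.0693,0.0054,0,0,0,-0.382]
  ]
}}

```text
time_s: 18.52
tool_pos: [0.6736, 0.1906, 0.0648]
tool_rot: [-3.135, -0.003, 2.308]
contact_force: [0.7, -1.1, -0.7]
width: 0.002
```

Run:
```python
import h
from h import *
h.AX=np.array([.5714,.1343])
p,d=grab_frame("scene");arc(.3)
print([(np.round(a["xy"],1).tolist(),round(a["p"],2),(q:=pix2w("scene",a["xy"],.088)[:2]-h.AX).round(3),np.hypot(*q).round(3),np.arctan2(q[1],q[0]).round(2)) for a in landmark_of("clamp_knob","scene")[:2]])
```

```text
r 0.1166 ang 0.518 yaw 2.311 F [ 0.2 -0.4  0.3]
[0.0137 0.0027 0.    ] -0.076
[0.0276 0.0045 0.0001] -0.153
[0.0415 0.0055 0.0002] -0.229
[0.0555 0.0057 0.0002] -0.306
[0.0695 0.005  0.0003] -0.382
[([276.1, 228.6], 0.61, array([0.07 , 0.091]), np.float64(0.115), np.float64(0.91))]
```

{"name": "jog_arm", "arguments": {
  "targets": [
    [0.0137,0.0027,0,0,0,-0.076],
    [0.0275,0.0046,0,0,0,-0.153],
    [0.0414,0.0057,0,0,0,-0.229],
    [0.0554,0.006,0,0,0,-0.306],
    [0.0693,0.0054,0,0,0,-0.382]
  ]
}}

```text
time_s: 19.03
tool_pos: [0.653, 0.218, 0.0652]
tool_rot: [-3.138, -0.004, 2.606]
contact_force: [2.1, -0.1, -1.1]
width: 0.001
```

{"name": "jog_arm", "arguments": {
  "targets": [
    [0.0137,0.0027,0,0,0,-0.076],
    [0.0275,0.0046,0,0,0,-0.153],
    [0.0414,0.0057,0,0,0,-0.229],
    [0.0554,0.006,0,0,0,-0.306],
    [0.0693,0.0054,0,0,0,-0.382]
  ]
}}

```text
time_s: 19.45
tool_pos: [0.6247, 0.2384, 0.0655]
tool_rot: [-3.14, -0.005, 2.906]
contact_force: [2.3, -0.2, -0.6]
width: 0.002
```

Run:
```python
import h
from h import *
h.AX=np.array([.5714,.1343])
p,d=grab_frame("scene");arc(.2)
print([(np.round(a["xy"],1).tolist(),round(a["p"],2),(q:=pix2w("scene",a["xy"],.088)[:2]-h.AX).round(3),np.hypot(*q).round(3),np.arctan2(q[1],q[0]).round(2)) for a in landmark_of("clamp_knob","scene")[:2]])
cv2.imwrite("pics/s12.png",cv2.resize(p[180:280,250:350,::-1],None,fx=6,fy=6,interpolation=cv2.INTER_CUBIC))
```

```text
r 0.1167 ang 1.112 yaw 2.909 F [-0.8 -0.5 -0.3]
[0.0091 0.0019 0.0001] -0.051
[0.0183 0.0034 0.0001] -0.102
[0.0276 0.0046 0.0002] -0.153
[0.0369 0.0054 0.0002] -0.204
[0.0462 0.0058 0.0003] -0.255
[([286.0, 238.1], 0.84, array([0.022, 0.121]), np.float64(0.123), np.float64(1.39))]
```

View pics/s12.png

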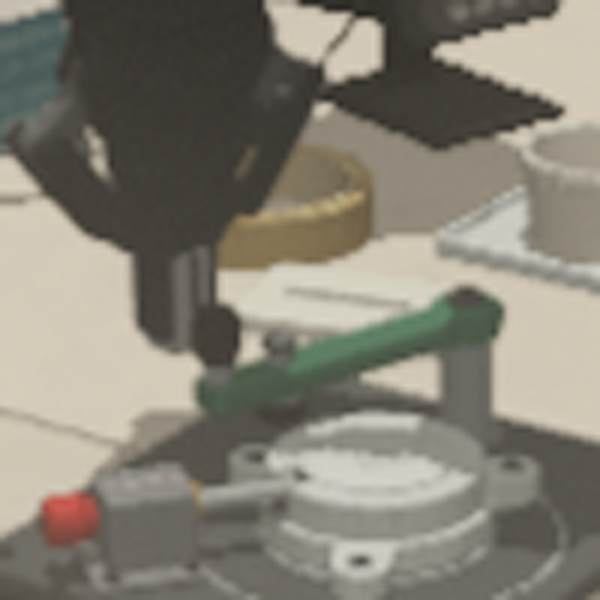

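{"name": "jog_arm", "arguments": {
  "targets": [
    [0.0091,0.0019,0,0,0,-0.051],
    [0.0183,0.0034,0,0,0,-0.102],
    [0.0276,0.0046,0,0,0,-0.153],
    [0.0369,0.0054,0,0,0,-0.204],
    [0.0462,0.0058,0,0,0,-0.255]
  ]
}}

```text
time_s: 19.97
tool_pos: [0.6031, 0.2464, 0.0657]
tool_rot: [-3.141, -0.005, 3.104]
contact_force: [1.4, 0.7, -0.4]
width: -0.0
```

{"name": "jog_arm", "arguments": {
  "targets": [
    [0.0055,0.0012,0,0,0,-0.031],
    [0.0109,0.0023,0,0,0,-0.061],
    [0.0164,0.0032,0,0,0,-0.092],
    [0.022,0.004,0,0,0,-0.122],
    [0.0275,0.0046,0,0,0,-0.153]
  ]
}}

```text
time_s: 20.38
tool_pos: [0.5888, 0.2495, 0.0658]
tool_rot: [3.141, -0.006, -3.056]
contact_force: [4.2, 1.5, -1.3]
width: 0.0
```

{"name": "jog_arm", "arguments": {
  "targets": [
    [0.0028,0.0006,0,0,0,-0.015],
    [0.0055,0.0012,0,0,0,-0.031],
    [0.0082,0.0018,0,0,0,-0.046],
    [0.0109,0.0023,0,0,0,-0.061],
    [0.0137,0.0028,0,0,0,-0.076]
  ]
}}

```text
time_s: 20.8
tool_pos: [0.5815, 0.2503, 0.0657]
tool_rot: [3.141, -0.007, -2.997]
contact_force: [3.5, 2.9, -1.1]
width: -0.002
```

{"name": "jog_arm", "arguments": {
  "targets": [
    [0.0028,0.0006,0,0,0,-0.015],
    [0.0055,0.0012,0,0,0,-0.031],
    [0.0082,0.0018,0,0,0,-0.046],
    [0.0109,0.0023,0,0,0,-0.061],
    [0.0137,0.0028,0,0,0,-0.076]
  ]
}}

```text
time_s: 21.22
tool_pos: [0.5744, 0.2506, 0.0657]
tool_rot: [3.141, -0.007, -2.937]
contact_force: [2.7, 3.1, -0.8]
width: 0.001
```

{"name": "jog_arm", "arguments": {
  "targets": [
    [0.0014,0.0003,0,0,0,-0.008],
    [0.0028,0.0006,0,0,0,-0.015],
    [0.0042,0.0009,0,0,0,-0.023],
    [0.0055,0.0012,0,0,0,-0.031],
    [0.007,0.0015,0,0,0,-0.038]
  ]
}}

```text
time_s: 21.63
tool_pos: [0.5709, 0.2505, 0.0657]
tool_rot: [3.141, -0.007, -2.908]
contact_force: [2.5, 2.6, 0.7]
width: -0.002
```

{"name": "jog_arm", "arguments": {
  "targets": [
    [0.0014,0.0003,0,0,0,-0.008],
    [0.0028,0.0006,0,0,0,-0.015],
    [0.0042,0.0009,0,0,0,-0.023],
    [0.0042,0.0009,0,0,0,-0.023],
    [0.0042,0.0009,0,0,0,-0.023]
  ]
}}

```text
time_s: 22.05
tool_pos: [0.5685, 0.2502, 0.0656]
tool_rot: [3.141, -0.008, -2.89]
contact_force: [2.6, 2.2, 0.3]
width: 0.0
```

{"name": "jog_arm", "arguments": {
  "targets": [
    [0.0014,0.0003,0,0,0,-0.008],
    [0.0028,0.0006,0,0,0,-0.015],
    [0.0042,0.0009,0,0,0,-0.023],
    [0.0042,0.0009,0,0,0,-0.023],
    [0.0042,0.0009,0,0,0,-0.023]
  ]
}}

```text
time_s: 22.47
tool_pos: [0.5684, 0.2504, 0.0657]
tool_rot: [3.141, -0.003, -2.872]
contact_force: [6.3, 3.2, -2.3]
width: 0.002
```

{"name": "jog_arm", "arguments": {
  "targets": [
    [0.0014,0.0003,0,0,0,0],
    [0.0028,0.0006,0,0,0,0],
    [0.003,0.0006,0,0,0,0],
    [0.003,0.0006,0,0,0,0],
    [0.003,0.0006,0,0,0,0]
  ]
}}

```text
time_s: 22.88
tool_pos: [0.5684, 0.2504, 0.0659]
tool_rot: [-3.142, 0.0, -2.872]
contact_force: [9.2, 3.1, -4.5]
width: -0.0
```

{"name": "jog_arm", "arguments": {
  "targets": [
    [-0.004,0,0,0,0,0],
    [-0.01,0,0,0,0,0],
    [-0.02,0,0,0,0,0],
    [-0.04,0,0,0,0,0],
    [-0.06,0,0,0,0,0]
  ]
}}

```text
time_s: 23.3
tool_pos: [0.5924, 0.2573, 0.0645]
tool_rot: [-3.142, -0.012, -2.872]
contact_force: [0.9, 0.1, -0.4]
width: 0.006
```

{"name": "jog_arm", "arguments": {
  "targets": [
    [-0.02,0,-0.05,0,0,0],
    [-0.04,0,-0.12,0,0,0],
    [-0.06,0,-0.19,0,0,0],
    [-0.1,0,-0.25,0,0,0],
    [-0.14,0,-0.3,0,0,0]
  ]
}}

```text
time_s: 23.72
tool_pos: [0.6624, 0.2766, 0.2173]
tool_rot: [3.141, -0.009, -2.872]
contact_force: [1.0, 1.1, 0.6]
width: -0.006
```

Run:
```python
from h import *
for _ in range(3):
  q,_d=grab_frame("top");p,d=grab_frame("scene")
a=cv2.resize(p[210:300,260:360,::-1],None,fx=6,fy=6,interpolation=cv2.INTER_CUBIC)
cv2.imwrite("pics/s13.png",a);cv2.imwrite("pics/t13.png",cv2.resize(q[140:290,230:430,::-1],None,fx=4,fy=4,interpolation=cv2.INTER_CUBIC))
s=state();print(s["tool_pos"],s["contact_force"].round(1),s["time_s"],np.abs(s["qvel"]).max())
for k,z in dict(clamp_knob=.09,slide_frame=0,specimen_cup=0,grip_tool=0).items():
  for c in("scene","top"): print(k,c,[(round(a["p"],2),pix2w(c,a["xy"],z)[:2].round(3)) for a in landmark_of(k,c)[:1]])
```

```text
[0.66008724 0.27601505 0.21203281] [-0.2  0.1  0. ] 24.0167 0.01650083533503053
clamp_knob scene [(0.8, array([0.539, 0.258]))]
clamp_knob top []
slide_frame scene [(0.94, array([0.687, 0.005]))]
slide_frame top []
specimen_cup scene [(0.64, array([0.403, 0.428]))]
specimen_cup top [(0.59, array([0.408, 0.423]))]
grip_tool scene [(0.62, array([0.331, 0.242]))]
grip_tool top [(0.77, array([0.335, 0.244]))]
```

View pics/s13.png

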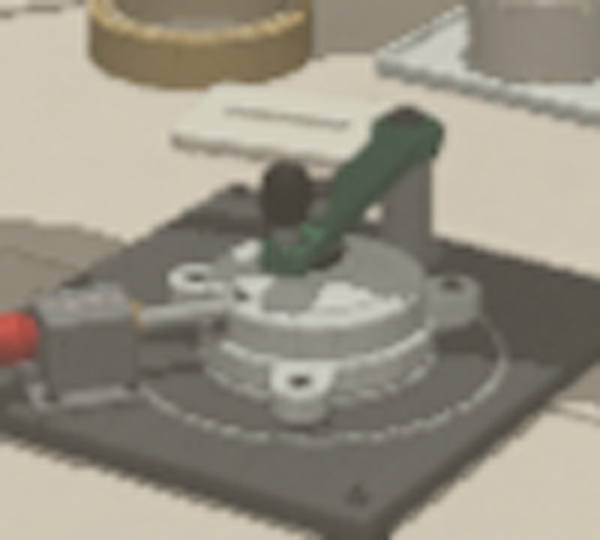

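```bash
python3 -c "
from cell import *
print(finish_job())"
```

```text
the job is handed in; nothing more can be done
None
```

I turned the cover counter-clockwise by ear 2 until the pin dropped in, and leaned it on the pin. Then I swung the clamp over to its stop and handed the job in at about 24 s.

- **Pin and notch:** The push force fell from about 7 N to about 2 N when the pin went in, and the pictures show the pin home. The cover then stopped turning as the force rose.
- **Lean:** Held for about 1 s, ending at about 10 N along the push (11 N in total). By the given ratio the pin took at most about 13 to 15 N, under its 20 N limit.
- **Clamp:** The knob stopped moving at about 10 N on its stop. The last picture shows the pad on the middle of the boss.
- **Cover after clamping:** All three ears are within half a pixel (about 1 mm) of where they were before the clamp was swung. I did not measure the notch-to-pin contact again after clamping. The networks' readings of those flank points were too scattered to use.
- **Bystanders:** The cup and hand tool measured within about 8 mm of where they started. The slide frame did too, except that only the scene camera found it at the end. These differences are within the measuring scatter, and the arm went near none of them.

**Disagreement with the given data:** With the gripper shut, the fingertips sit about 13 mm behind the TCP, not 22 mm ahead of it. The depth pictures showed this, and lowering the tool without contact confirmed it. I set the tool heights from the pictures instead.

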